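# Load the kraft paper roll into the gift-wrap dispenser

### The arm

A 6-joint arm with a two-finger parallel gripper is mounted at the origin on the work surface. World frame = base frame: x ahead of the robot, y to its left, z up, the work surface at z = 0. Lengths are in m, angles in rad, forces in N, time in s.
With the tool pointing down it reaches from about 0.275 to 0.825 m from the base axis. Payload 4.9 kg.
Tool frame: the origin (TCP) lies midway between the tips of the shut fingers; the grasp point (between the pads) lies 19 mm behind it (bot.grip_depth is the distance from the TCP to the grasp point, in m); z points along the fingers, y is the line along which they close (so a half turn about z gives the same grasp; the last joint's range is limited). The gripper opens to 85 mm and grips with 20 to 120 N. Pads are 22 mm wide; open, the fingers measure 114 mm over their backs; the gripper's body (76 mm by 85 mm) begins 54 mm behind the grasp point. The pads swing forward as they close: fully open they stand 13 mm farther back than shut.
Start: joints at [1.084, 0.326, -0.193, 1.052, 0, 1.437], TCP at [0.19, 0.516, 0.203] pointing down, gripper open.
Joint ranges: [-2.65, 2.65], [-0.97, 1.79], [-1.3, 1.35], [-1.93, 2.1], [-1.47, 1.37], [-3.14, 3.14]. Speed limits (rad/s): [2.57, 2.57, 3.14, 3.14, 3.14, 3.14].

### API

Orientations are given as a unit quaternion [w, x, y, z].
In Python, from cell import bot gives the robot as it stands. Calls block until the motion is done:
- bot.move_pose(position, orientation): joint-space move of the TCP to a pose.
- bot.move_linear(position, speed=0.15, rotation=None, until_force=None): straight line of the TCP; rotation=None keeps the orientation; speed is the mean speed in m/s. With until_force (N) it stops when the force on the tool has changed by that much, and returns True; else False.
- bot.goto_joints(angles): joint-space move.
- bot.set_gripper(opening, grasp_force=None): opening from 0.0 (shut) to 1.0 (fully open); grasp_force is the grip in N (None keeps the last); returns when the fingers have stopped.
- bot.wait(seconds).
- bot.solve_ik(position, orientation): joint angles nearest the present ones, or None.
- bot.camera(name): name is "scene" or "top" or "wrist"; returns the picture (400x640x3 uint8, red, green, blue); there is no depth.
- bot.calibration(name): a dict with "mtx" (3x3 intrinsics, pixels), "k1" (the pictures are not rectified: a ray, as slopes to the right and down, at radius r is drawn at 1 + k1 r^2 times it, then the intrinsics apply), "extrinsics" (4x4, takes a point from world to camera coordinates); the wrist camera has in their place "hand_eye" (4x4, takes a point from camera to tool coordinates, whose origin is the TCP and whose axes are the flange's). Camera axes: x right, y down, z forward; pixel columns grow to the right and rows downward; lengths in m; the calibration is good to about 2 mm. A picture is of the moment at which its call begins: read the wrist's pose just before it. calibration takes no time and is no camera call.
A pose or a line that the arm cannot do raises bot.PlanningError and nothing moves.
- bot.close_job(): hands the job in; it is judged then, once.
Trained networks look in the newest picture that a camera, given by its name, has taken for a name from the list of things; names that differ only in an ending like _2 or _b are one class to them, and where a whole thing is asked for, a point or a joint stands for the part that bears it (a point fixed in the world has none). Each returns a list of dicts, best first, with "confidence" (0 to 1); they miss things now and then, are a little off and sometimes report something else, mostly with a low value. They report only what shows in the picture. A call takes as long as a camera call. They do not tell look-alikes from the thing itself.
- bot.search_frame(camera, thing): "bbox" ([left, top, width, height] in pixels, round what is visible of it).
Readings, each from a call of its own:
- bot.read_clock(): time.
- bot.read_joint_positions(): joint angles.
- bot.read_joint_vel(): joint speeds.
- bot.read_joint_efforts(): joint torques, N m.
- bot.read_position(): TCP position.
- bot.read_tool_rot(): TCP orientation.
- bot.read_ft_force(): force on the tool from outside, world axes, zero at the start.
- bot.read_moment(): the same for the moment, N m.
- bot.read_gripper_width(): opening from 0.0 (shut) to 1.0 (fully open).
- bot.read_finger_force(): force on a finger pad.
Only numpy, scipy, OpenCV 4.12 (cv2) and the standard library are available. Lean on these libraries where they do the work, as an engineer would, in place of code of your own. Each camera call takes 0.05 s, during which the arm holds its last target. There are 200 camera calls.

### The job

Load the brown kraft paper roll into the paper dispenser on the gift-wrapping counter: put the blue spring-loaded end of its spindle into the blue cup, push to compress the spring until the black end drops in front of the black cup, then let the spring carry that end fully home and let go. Leave everything else on the counter where it stands.

Things in the scene. Friction and masses are not known exactly. Their poses are not given: they have to be found in the camera images.
- roll: brown kraft paper roll, 46 mm in diameter, 100 mm long, 0.15 kg, origin at its centre; its own y axis is the spindle's axis. Lies level in the cradle, axis 50 mm above the counter, turned any way about y. At +y: a steel collar (18 mm diameter, 5 mm long), then the blue sprung plunger; at -y a rigid black pin reaching 26 mm beyond the paper. Total free length 158 mm
- tip_sprung (a point): centre of the end face of the blue plunger (14 mm diameter, tapering over the last 5 mm to 8 mm), on the axis, 82 mm from the roll's origin and 32 mm beyond the paper when the spring is free; moves in with the plunger
- tip_fixed (a point): centre of the end face of the rigid black pin (14 mm diameter, tapering over the last 5 mm to 8 mm), on the axis, 76 mm from the roll's origin
- plunger (a joint): how far the blue plunger is pressed into the roll, 0 (free) to 0.018 m (stop). The spring pushes with about 3 N at 0 and 500 N/m more: 12 N at the stop
- dispenser: fixed dispenser, origin on the counter midway between the cups, its y axis along the 200 mm length; base plate 10 mm thick from x = -78 to +48 mm; tear bar 26 mm high along its -x edge; two upright wooden cheeks (44 mm wide, 10 mm thick, tops 81 mm up, outer faces 92 mm from the middle) carry facing cups, blue at +y, black at -y. Cup floors 154 mm apart, rims 138 mm apart, bore axis 65 mm up
- cup_blue (a point): centre of the floor of the blue cup, 77 mm from the dispenser's middle towards its +y. Cup: blind round bore 19 mm in diameter, 8 mm deep, open towards the other cup; 26 mm outer diameter, reaching 13 mm from its cheek
- cup_black (a point): centre of the floor of the black cup (same sizes), 77 mm from the middle towards the dispenser's -y. With the blue end on its cup's floor the black pin passes this rim only when the plunger is pressed by more than 12 mm; seated, the plunger stays pressed by 4 mm
- cradle: plywood cradle fixed to the counter, 62 x 110 mm, with two V ribs (8 mm thick, 36 mm either side of its middle along its y axis, tops 43 mm above the counter) that hold the roll; between the ribs there is free room for fingers above the 8 mm base. Origin on the counter at its middle
- candle: bystander, to be left alone: amber glass candle jar with a wooden cap, 54 mm across, 75 mm tall; origin at the centre of its underside
- giftbox: bystander, to be left alone: red gift box with yellow bands, 70 x 70 x 50 mm; origin at the centre of its underside
- redroll: bystander, to be left alone: red paper roll without spindle, standing upright, 48 mm across, 110 mm tall; origin at the centre of its underside
- figurine: bystander, to be left alone: blue ceramic figurine, 68 mm across, 104 mm tall; origin at the centre of its underside
- tape: bystander, to be left alone: black tape dispenser, 140 x 50 mm, about 80 mm tall with its clear tape wheel; origin at the centre of its underside
- mug: bystander, to be left alone: white mug, 76 mm across, 90 mm tall, handle on one side; origin at the centre of its underside
Not all that is in view belongs to the job. What is shaped like the roll but yellow is not meant. What is shaped like the dispenser but turquoise is not meant.

How it is judged:
On the way:
1. the blue sprung end is in the blue cup and pressed in by more than 9 mm (distance between tip_sprung and cup_blue below 0.007 m and value of joint plunger above 0.009 m), for 0.1 s.
At the end, for the whole second after the job is handed in: the roll hangs at rest and released between the cups: the blue tip within 6 mm of the blue cup's floor centre, the black tip within 6 mm of the black cup's floor centre, the axis within 0.05 rad of the dispenser's, the plunger sprung back to less than 8 mm of compression (distance between tip_sprung and cup_blue below 0.006 m and distance between tip_fixed and cup_black below 0.006 m and angle between the y axis of roll and the y axis of dispenser, either way round below 0.05 rad and value of joint plunger below 0.008 m and linear speed of roll below 0.02 m/s); the robot touches nothing.
It fails at once if a bystander was moved by more than 25 mm or tipped (distance of any of candle, giftbox, redroll, figurine, tape, mug from where it was at the start of the episode above 0.025 m or angle between any of candle, giftbox, redroll, figurine, tape, mug's own z axis and vertical above 0.5 rad).
It also fails if it takes over 51 s, if anything falls off the work surface, if the arm or the gripper's body presses on something with over 40 N, if the wrist force passes 120 N, or if a joint passes its speed limit or range.

## Working session

There is one attempt and no reset: what is moved stays moved. The work goes in short steps, each a Python script; the robot and the scene stay as the last script left them, time stands still between calls to the robot, and variables do not carry over. Pictures are saved under pics/ and viewed, at most 12 in all, crops included, and the job is handed in when it is done.

```bash
ls; mkdir -p pics
python3 - <<'E'
from cell import bot
import cv2
for c in ["top","scene"]:
    im=bot.camera(c); cv2.imwrite(f"pics/{c}0.png",im[:,:,::-1])
    k=bot.calibration(c); print(c,k)
    for t in ["roll","dispenser","cradle"]:
        print(t,[(d["bbox"],round(d["confidence"],2)) for d in bot.search_frame(c,t)])
print(bot.read_clock(), bot.calibration("wrist"), bot.read_tool_rot())
E
```

```text
pics
top {'mtx': array([[480.59561654,   0.        , 325.28096037],
       [  0.        , 480.59561654, 199.99538826],
       [  0.        ,   0.        ,   1.        ]]), 'k1': -0.005273407990994537, 'extrinsics': array([[-0.02152691, -0.99964709, -0.01556572,  0.02492616],
       [-0.99659821,  0.02269492, -0.07922717,  0.49663294],
       [ 0.07955247,  0.01380726, -0.99673505,  1.37203611],
       [ 0.        ,  0.        ,  0.        ,  1.        ]])}
roll [([239.0, 191.0, 55.4, 19.5], 0.95), ([292.9, 232.2, 37.7, 35.8], 0.85)]
dispenser [([364.8, 165.9, 77.9, 60.7], 0.79), ([242.0, 199.9, 5.6, 3.3], 0.61), ([402.4, 286.1, 74.9, 44.3], 0.6)]
cradle [([250.6, 196.1, 35.0, 19.3], 0.57)]
scene {'mtx': array([[424.68877664,   0.        , 321.16617701],
       [  0.        , 424.68877664, 199.00392632],
       [  0.        ,   0.        ,   1.        ]]), 'k1': -0.039535176938199544, 'extrinsics': array([[ 0.53583494,  0.84418961,  0.01499405, -0.2699347 ],
       [ 0.56567726, -0.34575704, -0.74863964, -0.2369285 ],
       [-0.62680951,  0.40962907, -0.66280757,  1.57180815],
      
[... 211 characters left out ...]
.77), ([392.1, 114.1, 29.0, 30.5], 0.4)]
cradle [([348.8, 182.9, 38.2, 19.5], 0.59)]
0.4 {'mtx': array([[321.25955984,   0.        , 318.95881651],
       [  0.        , 321.25955984, 190.53836938],
       [  0.        ,   0.        ,   1.        ]]), 'k1': -0.008333479829937854, 'hand_eye': array([[ 6.80554321e-04, -9.46967213e-01, -3.21329481e-01,
         8.27050465e-02],
       [ 9.99999471e-01,  3.96460030e-04,  9.49552812e-04,
         1.05385725e-03],
       [-7.71801085e-04, -3.21329957e-01,  9.46966981e-01,
        -1.71598343e-01],
       [ 0.00000000e+00,  0.00000000e+00,  0.00000000e+00,
         1.00000000e+00]])} [-3.79786663e-05  1.75488248e-01  9.84481520e-01 -1.00966420e-04]
```

Run:
```python
import cv2
im=cv2.imread("pics/top0.png"); c=im[120:350,190:520]; cv2.imwrite("pics/top0c.png",cv2.resize(c,None,fx=2.4,fy=2.4,interpolation=cv2.INTER_CUBIC))
```

```text
(no output)
```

View pics/top0c.png

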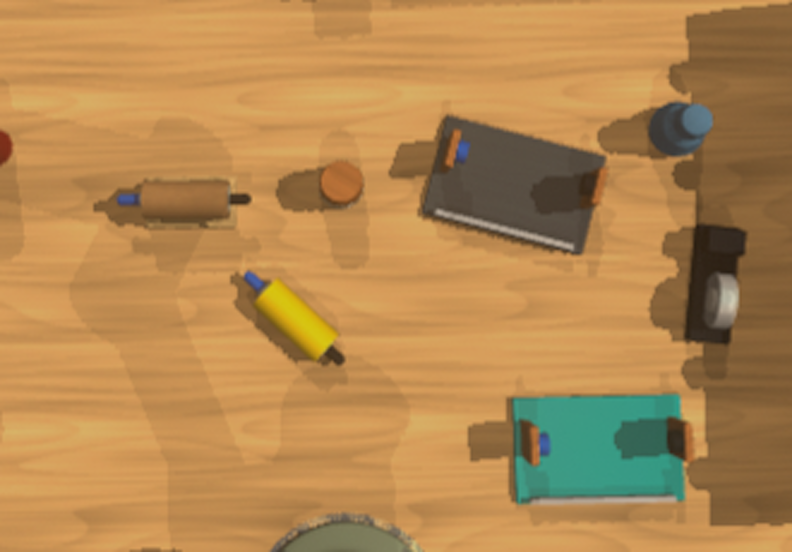

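View pics/scene0.png

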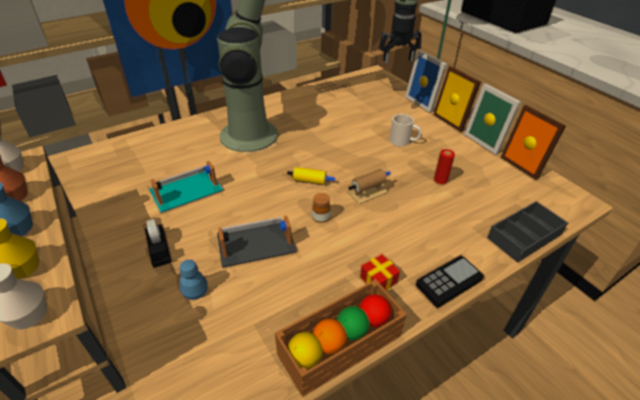

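The top view shows the kraft roll in its cradle, with the blue tip at px (240,203) and the black tip at (294,203). The dark plate at px ~(404,197) is the target dispenser: blue cup on the left at (382,183), tear bar towards the robot. Yellow and turquoise are the look-alikes. I'll do a coarse fit from the top, then take close-ups from the wrist.

```bash
cat > h.py <<'E'
import numpy as np, cv2
from scipy.spatial.transform import Rotation as R
from cell import bot
def q(M): x=R.from_matrix(M).as_quat(); return [x[3],x[0],x[1],x[2]]
def rot():
    w,x,y,z=bot.read_tool_rot(); return R.from_quat([x,y,z,w]).as_matrix()
def down(yaw, tilt=0.):
    """tool down, tool x at angle yaw; tilt>0 lowers the tool-x end (nose down)"""
    X=np.array([np.cos(yaw),np.sin(yaw),0]); Z=np.array([0,0,-1.]); Y=np.cross(Z,X)
    M=np.c_[X,Y,Z]
    return R.from_rotvec(tilt*np.cross([0,0,1],X)).as_matrix()@M
def cam(name):
    """world->cam extrinsics, K, k1"""
    c=bot.calibration(name)
    if name!="wrist": return c["extrinsics"],c["mtx"],c["k1"]
    T=np.eye(4); T[:3,:3]=rot(); T[:3,3]=bot.read_position()
    return np.linalg.inv(T@c["hand_eye"]),c["mtx"],c["k1"]
def unproj(c,px,z):
    E,K,k=c; px=np.atleast_2d(px).astype(float)
    s=cv2.undistortPoints(px[:,None],K,np.array([k,0,0,0.]))[:,0]
    d=np.c_[s,np.ones(len(s))]@E[:3,:3]; o=-E[:3,:3].T@E[:3,3]
    return o+d*((np.asarray(z)-o[2])/d[:,2])[:,None]
def proj(c,P):
    E,K,k=c; return cv2.projectPoints(np.atleast_2d(P).astype(float),cv2.Rodrigues(E[:3,:3])[0],E[:3,3],K,np.array([k,0,0,0.]))[0][:,0]
E
python3 - <<'E'
from h import *
c=cam("top"); f=lambda p:np.array(p)/2.4+[190,120]
r=unproj(c,f([(117,199),(251,199)]),np.array([.05,.05])); print(r,np.arctan2(*(r[0]-r[1])[[1,0]]))
d=unproj(c,f([(447,116),(606,157),(580,254),(422,215)]),np.full(4,.01)); print(d)
loc=np.array([(.048,.1),(.048,-.1),(-.078,-.1),(-.078,.1)])
m=d[:,:2]; H=(loc-loc.mean(0)).T@(m-m.mean(0)); a=np.arctan2(H[0,1]-H[1,0],H[0,0]+H[1,1])
Rm=np.array([[np.cos(a),-np.sin(a)],[np.sin(a),np.cos(a)]]); print("disp",m.mean(0)-Rm@loc.mean(0),a)
# reachability
rc=r[:,:2].mean(0); yr=np.pi/2
for z,t in ((.03,0),(.2,0)): print(bot.solve_ik([*rc,z],q(down(yr,t))))
dc=m.mean(0)-Rm@loc.mean(0)
for z,t in ((.05,0),(.05,.22),(.2,0)): print(bot.solve_ik([*dc,z],q(down(a+np.pi/2,t))))
E
```

```text
[[0.4919351  0.25944404 0.05      ]
 [0.48833642 0.10069747 0.05      ]] 1.548130877337401
[[ 0.58742231 -0.13714343  0.01      ]
 [ 0.53267994 -0.32836464  0.01      ]
 [ 0.41581137 -0.29230766  0.01      ]
 [ 0.46719859 -0.10327431  0.01      ]]
disp [ 0.51520907 -0.21936466] -0.2763124443663013
[ 0.21065989  0.46037857 -0.48867092  0.62174683  0.          1.78145622]
[ 0.21065989  0.27665891 -0.26893221  1.02520521  0.          1.78145622]
[-0.5343475   0.49067058 -0.36823836  0.71188739  0.          1.31276128]
[-0.40554206  0.48896631 -0.39732346  0.65569666 -0.21813573  1.43841175]
[-0.5343475   0.34627427 -0.17036164  1.05416041  0.          1.31276128]
```

Run:
```python
from h import *
import pickle
S={}
def shot(n,p,yaw):
    bot.move_pose(p,q(down(yaw))); bot.wait(.1)
    c=cam("wrist"); im=bot.camera("wrist"); cv2.imwrite(f"pics/{n}.png",im[:,:,::-1]); S[n]=c; print(n,bot.read_clock())
shot("w_roll",[.490,.165,.20],1.555)
a=-.276
shot("w_disp",[.515,-.219,.22],a+np.pi/2)
pickle.dump(S,open("cams.pkl","wb"))
```

```text
w_roll 2.2417
w_disp 3.825
```

View pics/w_roll.png

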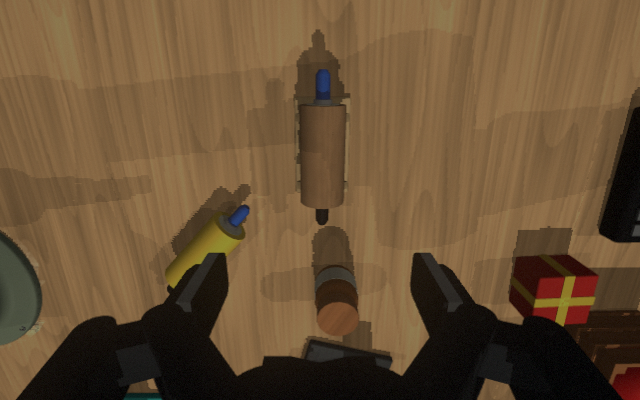

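View pics/w_disp.png

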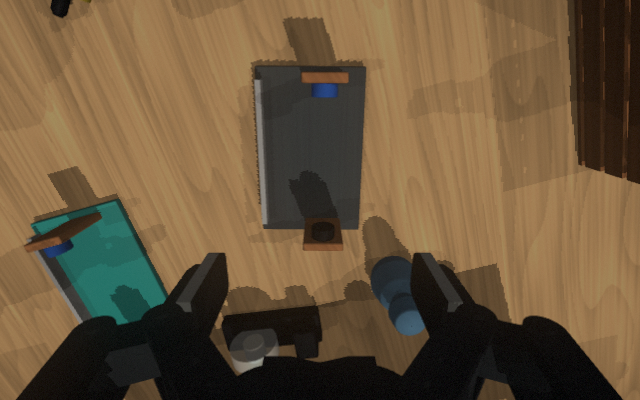

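Wrist views show the roll with its blue tip at (323,69) and its black tip at (322,224). On the dispenser, the blue cheek top is at (302–349, 72–83), the blue cup is at (312–337, 83–97) and the black cheek is at (303–343, 218–249). I'll fit the pose by reprojection and overlay it to check.

Run:
```python
from h import *
import pickle
from scipy.optimize import least_squares
S=pickle.load(open("cams.pkl","rb"))
c=S["w_roll"]; im=cv2.imread("pics/w_roll.png"); 
r=unproj(c,[(323,69),(322,224.5)],np.array([.05,.05])); print("roll tips",r,np.linalg.norm(r[0]-r[1]))
c=S["w_disp"]
im=cv2.imread("pics/w_disp.png")
L=np.array([(.048,.1,.01),(.048,-.1,.01),(.022,.092,.081),(-.022,.092,.081),(.013,.069,.065),(-.013,.069,.065),(.022,-.082,.081),(-.022,-.082,.081),(.022,-.092,.081),(-.022,-.092,.081)])
px=np.array([(366,66.5),(358.5,229),(349,72),(301.5,72),(337,97),(312,97),(343,244),(303,244),(343,250),(303,250)])
def W(p):
    M=R.from_euler('z',p[2]).as_matrix(); return L@M.T+[p[0],p[1],0]
s=least_squares(lambda p:(proj(c,W(p))-px).ravel(),[.515,-.219,-.276],loss="soft_l1"); print(s.x); print(np.round(proj(c,W(s.x))-px,1).tolist())
p=proj(c,W(s.x))
big=cv2.resize(im[50:260,240:380],None,fx=2.8,fy=2.8,interpolation=cv2.INTER_CUBIC)
for u in p: cv2.circle(big,tuple(int(v) for v in (u-[240,50]+.5)*2.8),2,(0,255,0),-1)
im2=cv2.imread("pics/w_roll.png"); b2=cv2.resize(im2[55:265,270:375],None,fx=2.8,fy=2.8,interpolation=cv2.INTER_CUBIC)
cv2.imwrite("pics/ov.png",np.hstack([big,b2]))
```

```text
roll tips [[0.49534417 0.26119219 0.05      ]
 [0.49277667 0.10165531 0.05      ]] 0.15955754279256468
[ 0.52051132 -0.2182638  -0.2788988 ]
[[0.9, -0.2], [0.3, 1.0], [0.1, -0.3], [-0.8, -0.6], [0.6, 0.2], [-1.0, 0.1], [0.4, -0.7], [-0.3, -0.9], [0.1, 1.5], [-0.2, 1.4]]
```

View pics/ov.png

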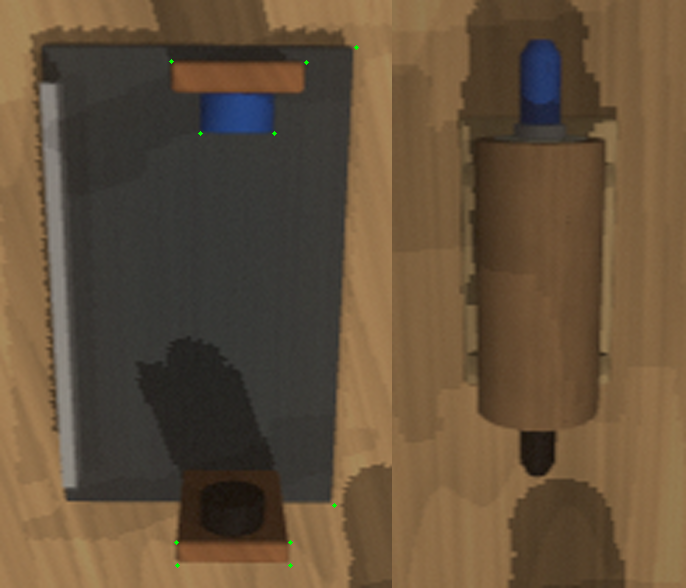

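Both fits are good, with residuals around 1 px. Next I grasp the roll, lift it, and bring it tilted in front of the blue cup.

```bash
cat >> h.py <<'E'
DX,DY,DA=.5205,-.2183,-.2789
OX,D=0.,.022      # roll origin in tool frame: (OX,0,-D)
def pose(y,z,d,t,x=0.):
    """actual blue tip at dispenser-local (x,y,z), plunger pressed d, nose-down tilt t -> TCP, quat"""
    M=down(DA+np.pi/2,t); A=R.from_euler('z',DA).as_matrix()
    C=A@[x,y,z]+[DX,DY,0]; O=C-(.082-d)*M[:,0]
    return O-M@[OX,0,-D], q(M)
E
python3 - <<'E'
from h import *
y=1.5547; Q=q(down(y)); x0,y0=.494,.178
print(bot.solve_ik(*pose(.058,.064,0,.2)))
bot.set_gripper(1.0)
bot.move_pose([x0,y0,.13],Q)
bot.move_linear([x0,y0,.028],.12)
bot.set_gripper(0.0,80)
print(bot.read_gripper_width()*85,bot.read_finger_force(),bot.read_clock())
bot.move_linear([x0,y0,.16],.12)
p,Q=pose(.045,.064,0,.2); p=np.array(p)
bot.move_pose(p+[0,0,.09],Q)
bot.move_linear(p,.12); bot.wait(.2)
print(bot.read_clock(),bot.read_gripper_width()*85,bot.read_ft_force(), p-bot.read_position())
c=cam("wrist"); im=bot.camera("wrist")
import pickle; pickle.dump(c,open("c3.pkl","wb"))
cv2.imwrite("pics/pre.png",im[:,:,::-1]); 
b=cv2.resize(im[30:230,240:400,::-1],None,fx=3,fy=3,interpolation=cv2.INTER_CUBIC); cv2.imwrite("pics/prec.png",b)
A=R.from_euler('z',DA).as_matrix()
for P in [(0,.045,.064),(.013,.069,.065),(-.013,.069,.065),(0,.069,.078)]: print(P,(proj(c,A@P+[DX,DY,0])[0]-[240,30])*3)
E
```

```text
[-0.45909044  0.48335972 -0.37468997  0.67643354 -0.19671912  1.38702219]
36.74449651160038 73.95960330963135 7.0833
11.0 -0.08013020992571883 [19.15619065 33.37198757 36.06040402] [-0.01531158 -0.00756052 -0.00692531]
(0, 0.045, 0.064) [163.40965051 228.39029648]
(0.013, 0.069, 0.065) [246.84571521  68.77609724]
(-0.013, 0.069, 0.065) [71.00271986 67.16863754]
(0, 0.069, 0.078) [155.04422676  78.19551483]
```

View pics/prec.png

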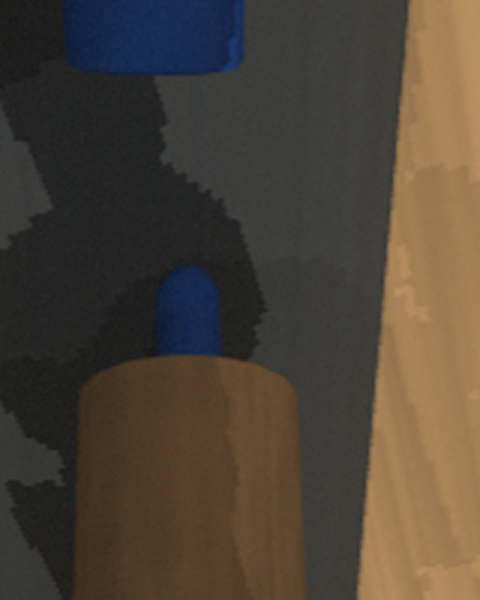

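The gripper reads shut (width ≈ 0) with about 52 N on the tool, so the grip slipped off the roll. I need the full picture.

Run:
```python
from h import *
a=bot.camera("scene"); w=cv2.imread("pics/pre.png")
s=cv2.resize(a[170:280,190:330,::-1],None,fx=2.8,fy=2.8,interpolation=cv2.INTER_CUBIC)
t=bot.camera("top"); t=cv2.resize(t[150:240,350:460,::-1],None,fx=3.4,fy=3.4,interpolation=cv2.INTER_CUBIC)
w=cv2.resize(w,(424,265)); C=np.zeros((600,800,3),np.uint8); C[:308,:392]=s; C[:306,400:774]=t; C[310:575,:424]=w
cv2.imwrite("pics/slip.png",C); print(bot.read_position(),bot.read_ft_force(),bot.read_moment(),bot.read_clock())
```

```text
[ 0.52552234 -0.24960264  0.06588176] [19.91552009 32.12282024 36.12830089] [ 5.26275114 -3.65094357  0.56046897] 11.15
```

View pics/slip.png

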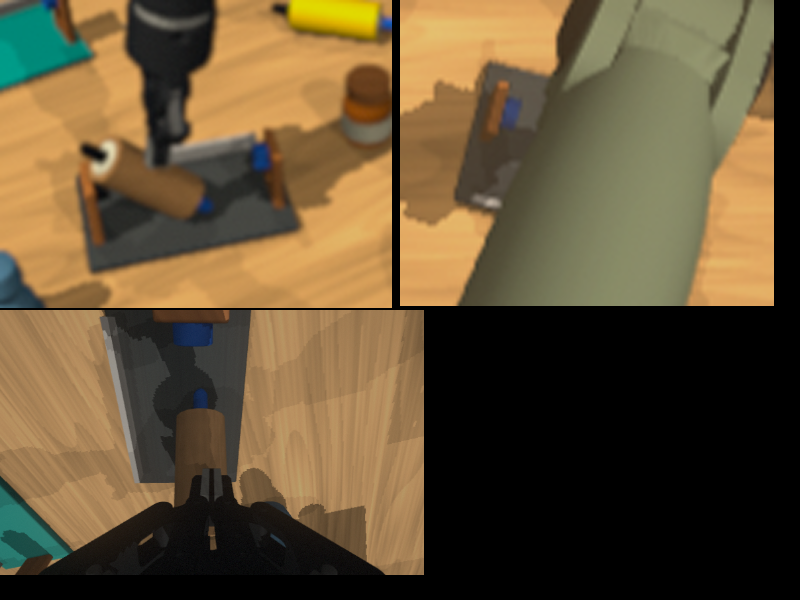

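The cause was my pre-pose. At tip y=45 mm the paper end hit the black cheek on the way down and popped out of the grip. The roll now leans with its black pin on the cheek and its blue end on the plate. I'll back off and look.

Run:
```python
from h import *
import pickle
p=np.array(bot.read_position())
bot.move_linear(p+[0,0,.02],.05); bot.move_linear(p+[0,0,.1],.15)
bot.set_gripper(1.0)
A=R.from_euler('z',DA).as_matrix()
bot.move_pose(A@[0,-.06,.24]+[DX,DY,0],q(down(DA+np.pi/2))); bot.wait(.1)
c=cam("wrist"); im=bot.camera("wrist"); pickle.dump(c,open("c4.pkl","wb"))
s=bot.camera("scene"); cs=cam("scene"); cv2.imwrite("pics/s4.png",s[:,:,::-1]); cv2.imwrite("pics/w4.png",im[:,:,::-1])
b=cv2.resize(im[50:270,220:400,::-1],None,fx=2.7,fy=2.7,interpolation=cv2.INTER_CUBIC)
s=cv2.resize(s[200:275,210:310,::-1],None,fx=3,fy=3,interpolation=cv2.INTER_CUBIC)
C=np.zeros((594,800,3),np.uint8); C[:,:486]=b; C[:225,490:790]=s; cv2.imwrite("pics/v4.png",C); print(bot.read_clock(),bot.read_ft_force())
```

```text
14.05 [ 0.05152409 -0.24717822  0.3207752 ]
```

View pics/v4.png

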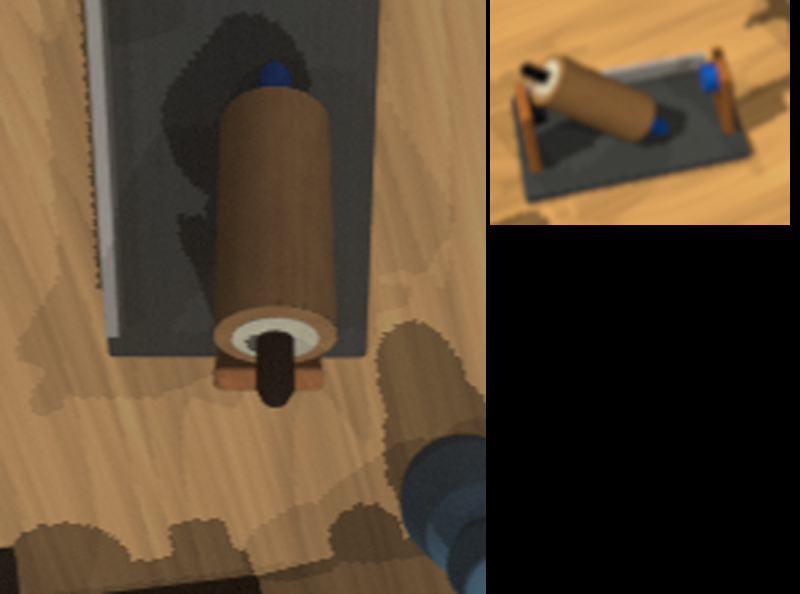

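Run:
```python
from h import *
import pickle
from scipy.optimize import least_squares
c=pickle.load(open("c4.pkl","rb")); cs=cam("scene"); A=R.from_euler('z',DA).as_matrix()
f=lambda *p:np.array(p)/2.7+[220,50]
wp=[f(275,404),f(275,362),f(215,334),f(336,336),f(275,63)]; sp=[np.array([32,68])/3+[210,200],np.array([178,127])/3+[210,200]]
def geo(p):
    o=p[:3]; t,y=p[3],p[4]
    u=np.array([-np.sin(y)*np.cos(t),np.cos(y)*np.cos(t),-np.sin(t)]); l=np.array([np.cos(y),np.sin(y),0]); n=np.cross(u,l); n*=-np.sign(n[2])
    return u,l,n,o
def res(p,w=True):
    u,l,n,o=geo(p); 
    P=np.array([o-.076*u,o-.05*u+.023*n,o-.05*u-.023*l,o-.05*u+.023*l,o+.082*u-.003*n,]); W=lambda P:P@A.T+[DX,DY,0]
    Q=np.array([o-.076*u,o+.082*u])
    return np.r_[(proj(c,W(P))-wp).ravel(),(proj(cs,W(Q))-sp).ravel()*.7]
for t0 in(.3,.7):
    s=least_squares(res,[0,-.03,.06,t0,0],loss="soft_l1"); u,l,n,o=geo(s.x); print(np.round(s.x,4),s.cost,np.round(res(s.x),1).tolist())
    print("tips",o+.082*u,o-.076*u)
print(s.x.tolist())
```

```text
[ 0.0025 -0.0268  0.0674  0.7597 -0.0036] 1.8740976096174307 [0.1, -1.3, -0.2, 0.5, -0.7, 0.6, 0.6, 0.1, 0.0, -0.5, -0.2, 0.1, -0.5, 0.7]
tips [0.00276139 0.0326712  0.01095486] [ 0.00234816 -0.08188495  0.11976992]
[ 0.0025 -0.0268  0.0674  0.7597 -0.0036] 1.8740976096174302 [0.1, -1.3, -0.2, 0.5, -0.7, 0.6, 0.6, 0.1, 0.0, -0.5, -0.2, 0.1, -0.5, 0.7]
tips [0.00276139 0.0326712  0.01095486] [ 0.00234816 -0.08188495  0.11976992]
[0.0025469286069841053, -0.026781993693246672, 0.06742850143540294, 0.7596985406710007, -0.0036071374134606145]
```

The fit is consistent: the roll leans at tilt 0.76 rad on the plate and black cup. I'll re-grasp it with the tool tilted to match, lift it, and check how it sits in the hand.

Run:
```python
from h import *
import pickle
A=R.from_euler('z',DA).as_matrix(); t=.755
M=down(DA-.0036+np.pi/2,t); O=A@[.0025,-.0268,.0688]+[DX,DY,0]; g=O+M@[0,0,.022]
pre=g-M[:,2]*.08
print(bot.solve_ik(pre,q(M)),bot.solve_ik(g,q(M)))
bot.move_pose(pre,q(M)); 
print("hit",bot.move_linear(g,.1,until_force=8))
bot.set_gripper(0.0,100); print(bot.read_gripper_width()*85,bot.read_finger_force(),bot.read_ft_force())
p=np.array(bot.read_position())
bot.move_linear(p+[0,0,.10],.12)
P,Q=pose(.05,.15,0,.3); bot.move_pose(P,Q); bot.wait(.1)
print(bot.read_gripper_width()*85,bot.read_clock(),bot.read_ft_force())
c=cam("wrist"); im=bot.camera("wrist"); pickle.dump(c,open("c5.pkl","wb")); cv2.imwrite("pics/w5.png",im[:,:,::-1])
s=bot.camera("scene")
b=cv2.resize(im[50:270,220:400,::-1],None,fx=2.7,fy=2.7,interpolation=cv2.INTER_CUBIC)
s=cv2.resize(s[160:275,205:310,::-1],None,fx=2.95,fy=2.95,interpolation=cv2.INTER_CUBIC)
C=np.zeros((594,800,3),np.uint8); C[:,:486]=b; C[:s.shape[0],490:490+s.shape[1]]=s
M=down(DA+np.pi/2,.3); Og=P+M@[0,0,-.022]
for k in (.082,.05): print((proj(c,Og+k*M[:,0])[0]-[220,50])*2.7)
print((proj(c,Og+.05*M[:,0]-.023*M[:,2])[0]-[220,50])*2.7, ((proj(cam("scene"),[Og+.082*M[:,0],Og-.076*M[:,0]])-[205,160])*2.95+[490,0]).tolist())
cv2.imwrite("pics/v5.png",C)
```

```text
[-0.10450167  0.60503305 -0.2547192   0.87613737 -0.74023463  1.8129744 ] [-0.1984828   0.64791565 -0.36275393  0.63892872 -0.75168598  1.68592241]
hit False
34.66100282834745 89.61610436439514 [1.66822683 2.84001916 6.4364808 ]
34.60809993339635 17.8917 [-0.20965659  0.87518878 -1.95732822]
[277.15523654 105.49028728]
[276.04822956 297.06832226]
[277.31903926 332.28536783] [[685.9704483635627, 128.96476310495166], [497.55841053981715, 119.5024660053077]]
```

View pics/v5.png

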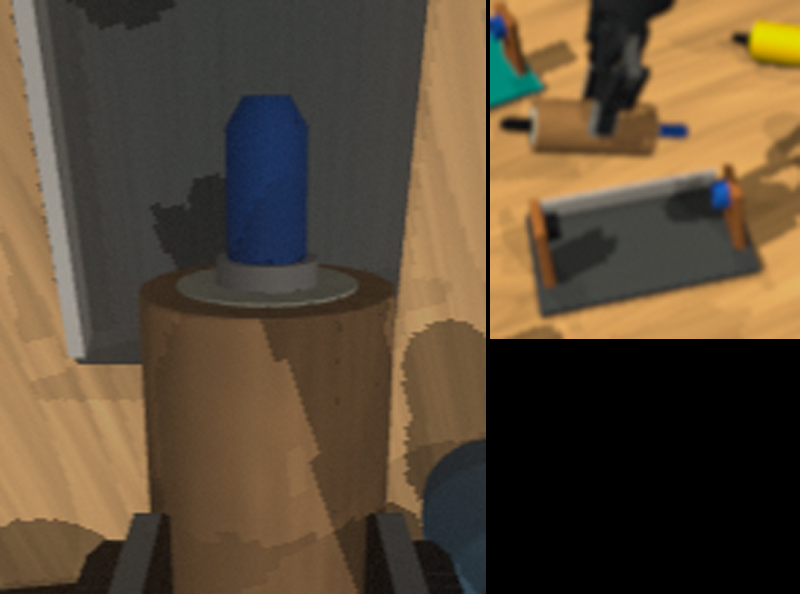

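The roll is held cleanly. The mid-finger point and the roll both appear at crop column 267, against 277 predicted, so the wrist camera has a lateral bias of about 1.7 mm. I'll align plunger and cup in one image instead. The pre-insert pose is steeper this time (0.35 rad), so the paper clears the black cup.

Run:
```python
from h import *
import pickle
P,Q=pose(.062,.100,0,.35,.0015); bot.move_pose(P,Q)
P,Q=pose(.062,.064,0,.35,.0015); print("hit",bot.move_linear(P,.08,until_force=6)); bot.wait(.1)
print(bot.read_clock(),bot.read_ft_force(),bot.read_gripper_width()*85)
c=cam("wrist"); im=bot.camera("wrist"); pickle.dump(c,open("c6.pkl","wb")); cv2.imwrite("pics/w6.png",im[:,:,::-1])
s=bot.camera("scene"); cv2.imwrite("pics/s6.png",s[:,:,::-1])
b=cv2.resize(im[0:180,240:400,::-1],None,fx=3,fy=3,interpolation=cv2.INTER_CUBIC)
s=cv2.resize(s[190:275,205:310,::-1],None,fx=2.95,fy=2.95,interpolation=cv2.INTER_CUBIC)
C=np.zeros((540,800,3),np.uint8); C[:,:480]=b; C[:s.shape[0],485:485+s.shape[1]]=s; cv2.imwrite("pics/v6.png",C)
A=R.from_euler('z',DA).as_matrix()
for L in [(.0015,.062,.064),(0,.069,.065),(0,.069,.078),(.013,.069,.065),(-.013,.069,.065),(.022,.082,.081),(-.022,.082,.081)]: print(L,(proj(c,A@L+[DX,DY,0])[0]-[240,0])*3)
```

```text
hit False
19.0083 [-0.25019193 -0.28296974 -1.32507221] 34.33457697120735
(0.0015, 0.062, 0.064) [232.82711769 252.25942181]
(0, 0.069, 0.065) [222.2395939  206.58739713]
(0, 0.069, 0.078) [221.40212418 238.74609223]
(0.013, 0.069, 0.065) [313.05058613 206.54410507]
(-0.013, 0.069, 0.065) [131.38555299 206.68496757]
(0.022, 0.082, 0.081) [400.71761624 141.29568404]
(-0.022, 0.082, 0.081) [ 39.4333616  141.51716235]
```

View pics/v6.png

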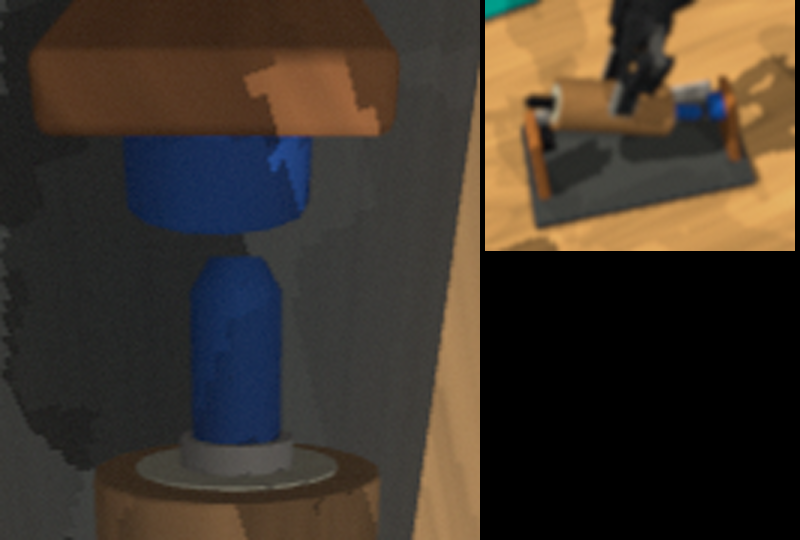

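The plunger axis sits at column 236 and the cup axis at 217, so it is about 2.6 mm off in +x; the axial gap is as predicted. I'll correct x and insert with force checks.

Run:
```python
from h import *
x=-.0011
def go(y,z,d,t,v=.04,f=None):
    P,Q=pose(y,z,d,t,x); h=bot.move_linear(P,v,rotation=Q,until_force=f)
    A=R.from_euler('z',DA).as_matrix(); F=A.T@np.array(bot.read_ft_force())
    print((y,z,d,t),h,"F",np.round(F,1),"err",np.round((A.T@(np.array(bot.read_position())-P))*1e3,1),round(bot.read_clock(),1)); return h
go(.062,.064,0,.35)
if not go(.071,.064,0,.35,.03,3):
    if not go(.073,.064,0,.22,.03,4):
        go(.081,.064,0,.2,.02,2.5)
```

```text
(0.062, 0.064, 0, 0.35) False F [-0.1  0.6 -0.9] err [-0.2  0.   0.1] 19.4
(0.071, 0.064, 0, 0.35) False F [ 0.1 -0.6 -1.1] err [ 0.1  0.3 -0. ] 19.8
(0.073, 0.064, 0, 0.22) False F [-0.5  0.7 -2. ] err [-0.1 -0.3  0. ] 20.3
(0.081, 0.064, 0, 0.2) True F [ 0.9 -2.2 -0.2] err [-0.2 -3.7  0.5] 20.7
```

Contact came at y = 77.3 mm, which is the cup floor. Now compress, and check the force before levelling.

Run:
```python
from h import *
x=-.0011
A=R.from_euler('z',DA).as_matrix()
def go(y,z,d,t,v=.04,f=None):
    P,Q=pose(y,z,d,t,x); h=bot.move_linear(P,v,rotation=Q,until_force=f)
    F=A.T@np.array(bot.read_ft_force())
    print((y,z,d,t),h,"F",np.round(F,1),"err",np.round((A.T@(np.array(bot.read_position())-P))*1e3,1),round(bot.read_clock(),1)); return h
go(.0773,.064,.008,.2,.03)
go(.0773,.064,.0150,.2,.03); bot.wait(.3)
print(bot.read_gripper_width()*85)
if not go(.0773,.0645,.0155,.1,.03,10): bot.wait(.2)
s=bot.camera("scene"); w=bot.camera("wrist")
a=cv2.resize(s[195:275,205:310,::-1],None,fx=4,fy=4,interpolation=cv2.INTER_CUBIC); b=cv2.resize(w[:,120:520,::-1],(370,370))
C=np.zeros((400,800,3),np.uint8); C[:320,:420]=a; C[:370,425:795]=b; cv2.imwrite("pics/v7.png",C)
```

```text
(0.0773, 0.064, 0.008, 0.2) False F [-1.3 -5.8  0.4] err [-0.1 -1.   0.1] 21.1
(0.0773, 0.064, 0.015, 0.2) False F [-0.5 -7.7  2.6] err [-0.1 -2.1  0.5] 21.5
34.625127785269456
(0.0773, 0.0645, 0.0155, 0.1) False F [-0.6 -7.8  1.2] err [ 0.  -3.   0.3] 22.1
```

View pics/v7.png

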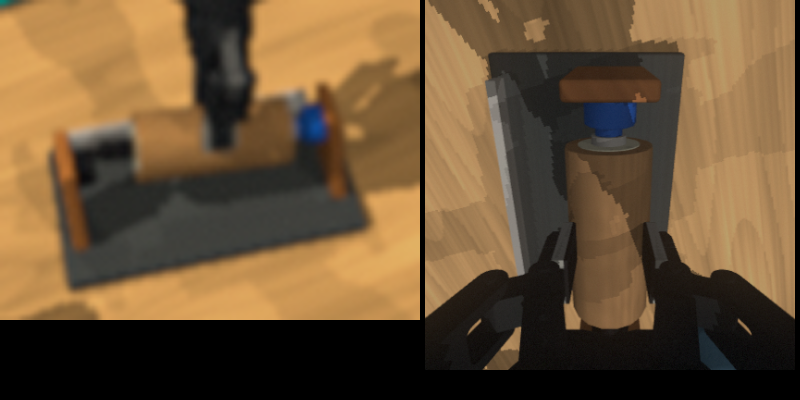

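The arm yields about 3 mm under the spring load (real compression ~11–12 mm), so I'll command further until the force reads about 10–10.5 N, then level.

```bash
cat >> h.py <<'E'
A=R.from_euler('z',DA).as_matrix()
def go(y,z,d,t,v=.04,f=None,x=-.0011):
    P,Q=pose(y,z,d,t,x); h=bot.move_linear(P,v,rotation=Q,until_force=f); bot.wait(.15)
    F=A.T@np.array(bot.read_ft_force())
    e=(A.T@(np.array(bot.read_position())-P))*1e3
    print((y,z,d,t),h,"F",np.round(F,1),"err",np.round(e,1),"d_real",round(d*1e3+e[1],1),round(bot.read_clock(),1)); return F,d*1e3+e[1]
E
python3 - <<'E'
from h import *
d=.0175
while True:
    F,r=go(.0773,.0645,d,.12,.03)
    if r>14.6 or F[1]<-11 or d>.0215: break
    d+=.001
print(d)
if r>13.3 and F[1]>-12:
    go(.0773,.065,d,.06,.03); go(.0773,.065,d,.02,.03); print(bot.read_gripper_width()*85)
E
```

```text
(0.0773, 0.0645, 0.0175, 0.12) False F [ -0.1 -10.5   1.6] err [-0.  -2.6  0.4] d_real 14.9 22.8
0.0175
(0.0773, 0.065, 0.0175, 0.06) False F [ -1.7 -10.9   1.3] err [ 0.1 -3.   0.3] d_real 14.5 23.2
(0.0773, 0.065, 0.0175, 0.02) False F [ -1.2 -10.7   1.5] err [ 0.2 -3.1  0.3] d_real 14.4 23.6
34.281407581145814
```

No contact at the black end, so it is level in front of the cup. Now I let the spring carry it towards the black cup in small steps while watching the force.

Run:
```python
from h import *
go(.0773,.0655,.0175,.005,.03)
prev=None
for d in np.arange(.0155,.0055,-.001):
    F,r=go(.0773,.0655,d,.005,.03)
    exp=-(3+.5*r)
    if F[1]>exp+4: print("contact",exp); break
    if r<5.0: break
```

```text
(0.0773, 0.0655, 0.0175, 0.005) False F [ -1.2 -10.1   1.5] err [ 0.1 -3.   0.2] d_real 14.5 24.1
(0.0773, 0.0655, np.float64(0.0155), 0.005) False F [  0.1 -10.2   0.8] err [ 0.1 -2.7  0.2] d_real 12.8 24.4
(0.0773, 0.0655, np.float64(0.014499999999999999), 0.005) False F [-0.8 -8.5  0.8] err [ 0.2 -2.5  0.2] d_real 12.0 24.9
(0.0773, 0.0655, np.float64(0.013499999999999998), 0.005) False F [-0.4 -8.7  0.9] err [ 0.2 -2.4  0.2] d_real 11.1 25.2
(0.0773, 0.0655, np.float64(0.012499999999999997), 0.005) False F [-0.3 -8.6  1.5] err [ 0.2 -2.2  0.2] d_real 10.3 25.6
(0.0773, 0.0655, np.float64(0.011499999999999996), 0.005) False F [-0.4 -7.8  0.4] err [ 0.2 -2.   0.2] d_real 9.5 26.1
(0.0773, 0.0655, np.float64(0.010499999999999995), 0.005) False F [ 0.  -7.1  1.6] err [ 0.2 -1.8  0.1] d_real 8.7 26.4
(0.0773, 0.0655, np.float64(0.009499999999999995), 0.005) False F [-1.2 -6.6  1.3] err [ 0.2 -1.7  0.1] d_real 7.8 26.9
(0.0773, 0.0655, np.float64(0.008499999999999994), 0.005) False F [ 0.1 -6.7  0.7] err [ 0.1 -1.5  0.1] d_real 7.0 27.2
(0.0773, 0.0655, np.float64(0.007499999999999993), 0.005) False F [-0.1 -5.8 -0.1] err [ 0.1 -1.3  0.1] d_real 6.2 27.6
(0.0773, 0.0655, np.float64(0.006499999999999992), 0.005) False F [-0.2 -6.1 -0. ] err [ 0.1 -1.2  0. ] d_real 5.3 28.1
```

The force follows the spring curve and there was no rim contact, so the pin is in the bore. I'll seat it to floor contact, then release.

Run:
```python
from h import *
for d in (.0055,.0047,.0039,.0031):
    F,r=go(.0773,.0655,d,.005,.03)
    if F[1]>-(3+.5*r)+2.5: print("seated"); break
bot.set_gripper(1.0); bot.wait(.3)
p=np.array(bot.read_position()); M=rot()
print(bot.read_ft_force(),bot.read_gripper_width(),bot.read_clock())
bot.move_linear(p-M[:,2]*.10,.12)
bot.move_linear(p-M[:,2]*.10-M[:,0]*.02,.12); bot.wait(.3)
c=cam("wrist"); im=bot.camera("wrist"); cv2.imwrite("pics/w8.png",im[:,:,::-1])
hsv=cv2.cvtColor(im,cv2.COLOR_RGB2HSV)
mk=lambda P:proj(c,P@A.T+[DX,DY,0])
u=np.array([(0,.0,.088),(-.023,-.051,.065),(.023,-.051,.065),(-.023,.049,.065),(.023,.049,.065),(0,.069,.078),(0,-.069,.078)])
print("pred",np.round(mk(u),0).tolist())
g=lambda y,x:im[int(y),int(x)].tolist()
q0,q1=mk(np.array([(0,-.095,.070),(0,.095,.070)]))
for s in np.linspace(0,1,48): 
    P=q0+(q1-q0)*s; print(np.round(P).astype(int).tolist(),im[int(P[1]),int(P[0])].tolist(),end="; ")
print([ (d["bbox"],round(d["confidence"],2)) for d in bot.search_frame("wrist","roll")],bot.read_clock())
```

```text
(0.0773, 0.0655, 0.0055, 0.005) False F [-0.  -4.9  0. ] err [ 0.1 -1.   0. ] d_real 4.5 28.4
(0.0773, 0.0655, 0.0047, 0.005) False F [-0.1 -5.4  0.8] err [ 0.1 -0.6 -0. ] d_real 4.1 28.9
(0.0773, 0.0655, 0.0039, 0.005) False F [ 0.1 -4.1  0.3] err [ 0.1  0.1 -0. ] d_real 4.0 29.2
(0.0773, 0.0655, 0.0031, 0.005) False F [ 1.2  1.3 -0.1] err [ 0.1  0.8 -0. ] d_real 3.9 29.6
seated
[0.17721099 0.55480651 0.2818783 ] 1.0012451962089857 30.5
pred [[320.0, 172.0], [293.0, 223.0], [347.0, 223.0], [290.0, 101.0], [351.0, 101.0], [321.0, 72.0], [320.0, 249.0]]
[320, 270] [124, 80, 48]; [320, 265] [95, 62, 37]; [320, 260] [39, 32, 29]; [320, 255] [34, 28, 22]; [320, 250] [37, 30, 24]; [320, 245] [29, 23, 15]; [320, 240] [33, 28, 20]; [320, 235] [36, 29, 25]; [320, 230] [120, 90, 59]; [320, 225] [120, 89, 59]; [320, 220] [119, 89, 59]; [320, 215] [115, 85, 57]; [320, 210] [121, 90, 61]; [320, 205] [118, 87, 58]; [320, 200] [118, 87, 58]; [320, 195] [117, 87, 58]; [320, 189] [117, 86, 57]; [320, 184] [119, 88, 58]; [320, 179] [121, 91, 60]; [320, 174] [121, 89, 59]; [320, 169] [123, 92, 60]; [320, 164] [128, 94, 62]; [320, 159] [124, 92, 59]; [320, 154] [123, 93, 62]; [320, 149] [127, 95, 64]; [320, 144] [126, 95, 62]; [320, 139] [126, 93, 62]; [320, 134] [126, 94, 61]; [320, 129] [128, 95, 63]; [320, 124] [128, 95, 64]; [320, 119] [124, 91, 60]; [320, 114] [122, 91, 61]; [320, 108] [120, 89, 60]; [320, 103] [111, 83, 55]; [320, 98] [82, 79, 75]; [320, 93] [27, 40, 74]; [320, 88] [27, 43, 79]; [320, 83] [36, 66, 125]; [320, 78] [35, 66, 125]; [320, 73] [35, 60, 110]; [320, 68] [34, 65, 123]; [320, 63] [28, 46, 89]; [321, 58] [26, 42, 77]; [321, 53] [31, 40, 69]; [321, 48] [72, 46, 25]; [321, 43] [75, 47, 29]; [321, 38] [72, 47, 25]; [321, 33] [96, 75, 50]; [([289.7, 71.9, 57.4, 174.1], 0.94)] 32.2
```

The black pin seated at d = 4.0 mm, right where expected. After release the roll hangs between the cups as predicted: paper from row 101 to 231, detector box centred, pins running into both cups. Handing in.

```bash
python3 -c "
from cell import bot
print(bot.close_job())"
```

```text
the job is handed in; nothing more can be done
None
```

The kraft roll is seated and released between the blue and black cups, and the job was handed in at about 32 s of the 51 s allowed. The first grip slipped when the roll hit the black cheek, so I re-grasped it before loading. I didn't re-measure the bystanders, but no move went near them. The hand-in returned no verdict.

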